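# Gauge chromatography columns by length, stow them and shut the case

### The job

Working along the row on the mat from left to right as the robot sees it, lay each steel column level in the step gauge, centred, to find which of the three lengths it is, then lay it flat on the floor of the matching bay of the storage case (the shortest in the narrowest bay, the longest in the widest). When every column is stowed, press the case lid shut past its catch until it is fully home. Leave the other things on the bench alone.

Things in the scene. Friction and masses are not known exactly. Their poses are not given: they have to be found in the camera images.
- col_1a: one of the two steel columns that may lie at the first (leftmost, seen from the robot) place of the row on the mat (None = not there this time). A 20 mm thick bare tube between two square end nuts, 28 x 28 mm and 16 mm long; overall length 70, 100 or 130 mm, to be found with the gauge. Origin at the middle of its axis (14 mm above what it lies on), x axis along its length; weight 0.08 to 0.23 kg
- col_1b: one of the two steel columns that may lie at the first (leftmost, seen from the robot) place of the row on the mat (None = not there this time). A 20 mm thick bare tube between two square end nuts, 28 x 28 mm and 16 mm long; overall length 70, 100 or 130 mm, to be found with the gauge. Origin at the middle of its axis (14 mm above what it lies on), x axis along its length; weight 0.08 to 0.23 kg
- col_2a: one of the two steel columns that may lie at the second from the left place of the row on the mat (None = not there this time). A 20 mm thick bare tube between two square end nuts, 28 x 28 mm and 16 mm long; overall length 70, 100 or 130 mm, to be found with the gauge. Origin at the middle of its axis (14 mm above what it lies on), x axis along its length; weight 0.08 to 0.23 kg
- col_2b: one of the two steel columns that may lie at the second from the left place of the row on the mat (None = not there this time). A 20 mm thick bare tube between two square end nuts, 28 x 28 mm and 16 mm long; overall length 70, 100 or 130 mm, to be found with the gauge. Origin at the middle of its axis (14 mm above what it lies on), x axis along its length; weight 0.08 to 0.23 kg
- col_3a: one of the two steel columns that may lie at the third from the left place of the row on the mat (None = not there this time). A 20 mm thick bare tube between two square end nuts, 28 x 28 mm and 16 mm long; overall length 70, 100 or 130 mm, to be found with the gauge. Origin at the middle of its axis (14 mm above what it lies on), x axis along its length; weight 0.08 to 0.23 kg
- col_3b: one of the two steel columns that may lie at the third from the left place of the row on the mat (None = not there this time). A 20 mm thick bare tube between two square end nuts, 28 x 28 mm and 16 mm long; overall length 70, 100 or 130 mm, to be found with the gauge. Origin at the middle of its axis (14 mm above what it lies on), x axis along its length; weight 0.08 to 0.23 kg
- col_4a: one of the two steel columns that may lie at the fourth from the left (rightmost) place of the row on the mat (None = not there this time). A 20 mm thick bare tube between two square end nuts, 28 x 28 mm and 16 mm long; overall length 70, 100 or 130 mm, to be found with the gauge. Origin at the middle of its axis (14 mm above what it lies on), x axis along its length; weight 0.08 to 0.23 kg
- col_4b: one of the two steel columns that may lie at the fourth from the left (rightmost) place of the row on the mat (None = not there this time). A 20 mm thick bare tube between two square end nuts, 28 x 28 mm and 16 mm long; overall length 70, 100 or 130 mm, to be found with the gauge. Origin at the middle of its axis (14 mm above what it lies on), x axis along its length; weight 0.08 to 0.23 kg
- mat: thin grey mat, 150 x 340 x 4 mm, fixed, on which the row of columns lies, each pointing roughly away from the robot, about 90 mm apart; origin at the centre of its underside, its y axis along the row (the leftmost column is at +y)
- gauge: fixed step gauge: base plate 56 x 164 x 8 mm with a stepped jaw at each end, 50 mm wide; the gap between the jaws runs along the gauge's y and is open at both sides. The gap is 82 mm long for the lowest 15 mm above the plate, 112 mm for the next 15 mm; the jaw tops are flat, 160 mm end to end. A column is laid in level along y, centred. Origin at the centre of its underside
- gauge_mid (a point): centre of the upper face of the gauge's base plate, axes as the gauge. A 70 mm column sinks to this plate (its axis 14 mm above this point), a 100 mm one rests on the ledges (axis 29 mm above), a 130 mm one on the jaw tops (axis 44 mm above)
- case: fixed grey open-topped storage case, 175 mm deep (its x, away from the robot) x 362 mm wide (its y) x 45 mm high, walls and floor 5 mm, with three bays side by side, divided by walls 33 mm high and 5 mm thick. Columns lie in the bays along the case's y. Origin at the centre of its underside
- bay_short (a point): centre of the floor of the bay for 70 mm columns, the narrowest, at the right-hand (-y) end; inside 84 mm along the case's y and 165 mm along its x, room for three columns side by side (for instance 44 mm apart along x); axes as the case
- bay_medium (a point): centre of the floor of the bay for 100 mm columns, the middle one; inside 114 mm along the case's y and 165 mm along its x, room for three columns side by side (for instance 44 mm apart along x); axes as the case
- bay_long (a point): centre of the floor of the bay for 130 mm columns, the widest, at the left-hand (+y) end; inside 144 mm along the case's y and 165 mm along its x, room for three columns side by side (for instance 44 mm apart along x); axes as the case
- lid (a joint): opening angle of the case's white lid, rad: 0 shut, starts at 1.60 to 1.75 (standing up, leaning slightly away), at most 1.8. Its stiff hinge (0.3 N m) keeps it where it is left. At about 0.09 rad its front edge meets a spring catch that takes about 8 N to pass; it gives way below 0.075 rad, snaps past and goes home to 0
- lid_hinge (a point): middle of the lid's hinge line, 87.5 mm beyond the case's centre along its x and 45 mm above its underside; axes as the case (the hinge line is y)
- lid_edge (a point): middle of the free edge of the lid (flat plate 195 x 362 x 6 mm, hinged along the case's far, +x, rim), on its outer face, 195 mm from the hinge line; moves with the lid
- flask: bystander, leave alone: conical glass flask, 155 mm high, 90 mm wide; origin at the centre of its underside
- beaker: bystander, leave alone: small white beaker, 60 mm high, 52 mm wide; origin at the centre of its underside
- bottle: bystander, leave alone: glass bottle, 160 mm high, 72 mm wide; origin at the centre of its underside
- jar: bystander, leave alone: amber jar, 80 mm high, 64 mm wide (None when not there); origin at the centre of its underside
- wrench: bystander, leave alone: wrench, 160 mm long; lies flat, origin under its middle
Not all that is in view belongs to the job. What is shaped like the col_4a but black is not meant. What is shaped like the col_3a but yellow is not meant.

How it is judged:
By the outcome, as a careful person would: the job done as asked, in the order asked, and still so for the second after the job is handed in, with the robot touching nothing.
Of col_1a, col_1b only 1 to 1 are there at a start; the rules pass over those that are not, and their reading is None.
Of col_2a, col_2b only 1 to 1 are there at a start; the rules pass over those that are not, and their reading is None.
Of col_3a, col_3b only 1 to 1 are there at a start; the rules pass over those that are not, and their reading is None.
Of col_4a, col_4b, jar only 1 to 1 are there at a start; the rules pass over those that are not, and their reading is None.
At some moment in a run one of col_1a, col_1b, col_2a, col_2b, col_3a, col_3b, col_4a, col_4b may be knocked a few centimetres aside while the robot is not near it.
It also fails if it takes over 210 s, if anything falls off the work surface, if the arm or the gripper's body presses on something with over 40 N, if the wrist force passes 120 N, or if a joint passes its speed limit or range.

### The arm

A 7-joint arm with a two-finger parallel gripper is mounted at the origin on the work surface. World frame = base frame: x ahead of the robot, y to its left, z up, the work surface at z = 0. Lengths are in m, angles in rad, forces in N, time in s.
With the tool pointing down it reaches from about 0.4 to 0.9 m from the base axis. Payload 5.5 kg.
Tool frame: the origin (TCP) lies midway between the tips of the shut fingers; the grasp point (between the pads) lies 19 mm behind it (manip.grip_depth is the distance from the TCP to the grasp point, in m); z points along the fingers, x is the direction in which the jaws open and shut, and the axes are right-handed (so a half turn about z gives the same grasp; the last joint's range is limited). The gripper opens to 92 mm and grips with 3 to 60 N. Pads are 19 mm wide; open, the fingers measure 130 mm over their backs; the gripper's body (75 mm by 190 mm) begins 47 mm behind the grasp point.
Start: joints at [1.554, 0.501, -0.427, 1.55, 0.221, 1.138, -0.21], TCP at [0.18, -0.625, 0.227] pointing down, gripper open.
Joint ranges: [-2.88, 2.88], [-0.31, 2.03], [-1.54, 1.56], [0.2, 2.42], [-1.41, 4.55], [0.19, 2.02], [-2.57, 2.57]. Speed limits (rad/s): [2.57, 2.57, 3.14, 3.14, 3.14, 3.14, 3.14].

### API

Orientations are given as a unit quaternion [x, y, z, w].
In Python, from bench import manip, effector, viewer gives the robot as it stands. Calls block until the motion is done:
- manip.move_pose(position, orientation): joint-space move of the TCP to a pose.
- manip.servo_line(position, ori=None, vel=0.15): straight line of the TCP; ori=None keeps the orientation; vel is the mean speed in m/s.
- manip.movej(angles): joint-space move.
- effector.open_jaws() and effector.close(f_grip=None): open the fingers fully, or close them until they stop; f_grip is the grip in N (None keeps the last).
- manip.sleep(seconds).
- manip.solve_ik(position, orientation): joint angles nearest the present ones, or None.
- viewer.get_image(name): name is "scene" or "top"; returns the picture (420x560x3 uint8, red, green, blue); there is no depth.
- viewer.get_calibration(name): a dict with "vfov" (degrees; the focal length in pixels is half the picture's height over the tangent of half this angle, whatever the lens; pixels are square), "cx", "cy" (the principal point, pixels), "dist_coeffs" ([k1, k2, p1, p2, k3] as OpenCV has them; the pictures are not rectified), "eye" and "attitude" of the camera in the world. Camera axes: x right, y down, z forward; pixel columns grow to the right and rows downward; lengths in m; the calibration is good to about 2 mm. A picture is of the moment at which its call begins. get_calibration takes no time and is no camera call.
A pose or a line that the arm cannot do raises manip.PlanningError and nothing moves.
- manip.hand_in(): hands the job in, once; it reports no verdict.
Readings, each from a call of its own:
- manip.current_clock(): time.
- manip.current_q(): joint angles.
- manip.current_joint_velocities(): joint speeds.
- manip.current_tau(): joint torques, N m.
- manip.current_tool_pos(): TCP position.
- manip.current_tcp_rot(): TCP orientation.
- manip.current_force(): force on the tool from outside, world axes, zero at the start.
- manip.current_wrist_torque(): the same for the moment, N m.
- manip.current_finger_gap(): finger opening in m.
Only numpy, scipy, OpenCV 4.12 (cv2) and the standard library are available. Lean on these libraries where they do the work, as an engineer would, in place of code of your own. Each camera call takes 0.05 s, during which the arm holds its last target.

## Working session

There is one attempt and no reset: what is moved stays moved. The work goes in short steps, each a Python script; the robot and the scene stay as the last script left them, time stands still between calls to the robot, and variables do not carry over. Pictures are saved under pics/ and viewed, and the job is handed in when it is done.

```bash
ls; mkdir -p pics; python3 - <<'E'
from bench import manip, effector, viewer
import cv2
for n in ("scene","top"):
    im=viewer.get_image(n); cv2.imwrite(f"pics/{n}0.png",im[:,:,::-1]); print(n,viewer.get_calibration(n))
print(manip.current_clock(),manip.current_tool_pos(),manip.current_tcp_rot(),manip.current_finger_gap(),manip.grip_depth)
E
```

```text
pics
scene {'vfov': 53.54770636401886, 'cx': 278.96156546226325, 'cy': 207.3726470507196, 'dist_coeffs': array([-0.00063058,  0.        ,  0.        ,  0.        ,  0.        ]), 'eye': array([ 1.08488422, -0.11313657,  0.84573956]), 'attitude': array([ 0.72139974,  0.61989345, -0.20103256, -0.23430844])}
top {'vfov': 44.159668827344376, 'cx': 284.0596383024751, 'cy': 212.48779827981897, 'dist_coeffs': array([-0.13720738,  0.        ,  0.        ,  0.        ,  0.        ]), 'eye': array([ 0.31829529, -0.05460262,  1.60108974]), 'attitude': array([ 0.70552078, -0.70460544,  0.04729509, -0.05945403])}
0.1 [ 0.17929839 -0.62411912  0.22577036] [ 7.98809296e-01 -6.01583670e-01 -6.85455033e-04 -5.71749782e-04] 0.0916718659112883 0.0188
```

View pics/scene0.png

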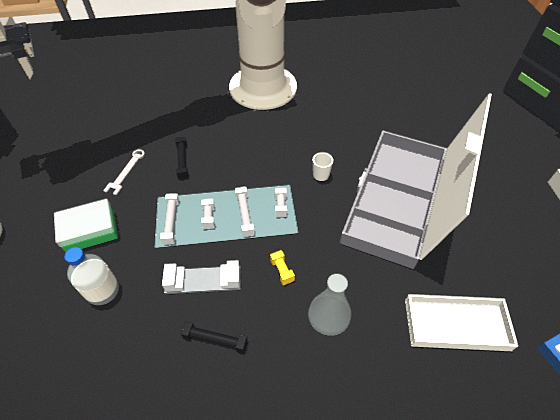

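View pics/top0.png

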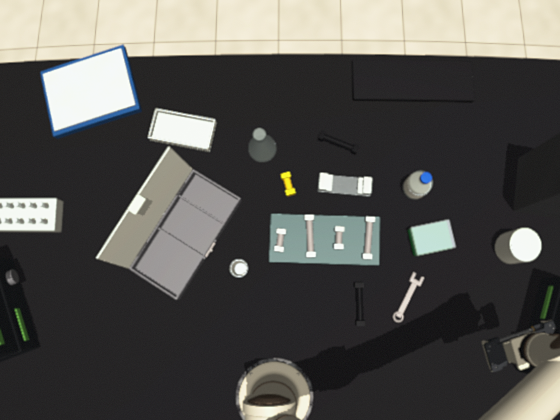

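```bash
cat > h.py <<'E'
from bench import manip, effector, viewer
import cv2, numpy as np
from scipy.spatial.transform import Rotation as R
def cam(n):
    c=viewer.get_calibration(n); f=210/np.tan(np.radians(c['vfov']/2))
    return np.array([[f,0,c['cx']],[0,f,c['cy']],[0,0,1.]]),c['dist_coeffs'],c['eye'],R.from_quat(c['attitude']).as_matrix()
def p2w(n,uv,z):
    K,d,e,A=cam(n); uv=np.atleast_2d(np.array(uv,float))
    q=cv2.undistortPoints(uv.reshape(-1,1,2),K,d).reshape(-1,2)
    r=np.c_[q,np.ones(len(q))]@A.T
    return e+r*((z-e[2])/r[:,2])[:,None]
def w2p(n,P):
    K,d,e,A=cam(n); P=np.atleast_2d(P)
    return cv2.projectPoints(((P-e)@A).reshape(-1,1,3),np.zeros(3),np.zeros(3),K,d)[0].reshape(-1,2)
def crop(n,out,x0,y0,x1,y1,s,im=None,marks=()):
    if im is None: im=viewer.get_image(n)[:,:,::-1]
    im=np.ascontiguousarray(im)
    c=cv2.resize(im[y0:y1,x0:x1],None,fx=s,fy=s,interpolation=cv2.INTER_CUBIC)
    for (u,v) in marks:
        cv2.circle(c,(int((u-x0+.5)*s),int((v-y0+.5)*s)),2,(0,0,255),-1)
    for u in range((x0//10+1)*10,x1,10): cv2.line(c,(int((u-x0+.5)*s),0),(int((u-x0+.5)*s),4 if u%50 else 14),(0,255,255),1)
    for v in range((y0//10+1)*10,y1,10): cv2.line(c,(0,int((v-y0+.5)*s)),(4 if v%50 else 14,int((v-y0+.5)*s)),(0,255,255),1)
    cv2.imwrite(out,c)
E
python3 - <<'E'
from h import *
im=cv2.imread('pics/top0.png')
crop('top','pics/t_mat.png',260,160,390,270,6,im)
crop('top','pics/t_case.png',90,140,250,305,3.6,im)
im=cv2.imread('pics/scene0.png')
crop('scene','pics/s_mat.png',145,175,310,300,4.8,im)
crop('scene','pics/s_case.png',335,90,500,270,3.3,im)
E
```

```text
(no output)
```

View pics/t_mat.png

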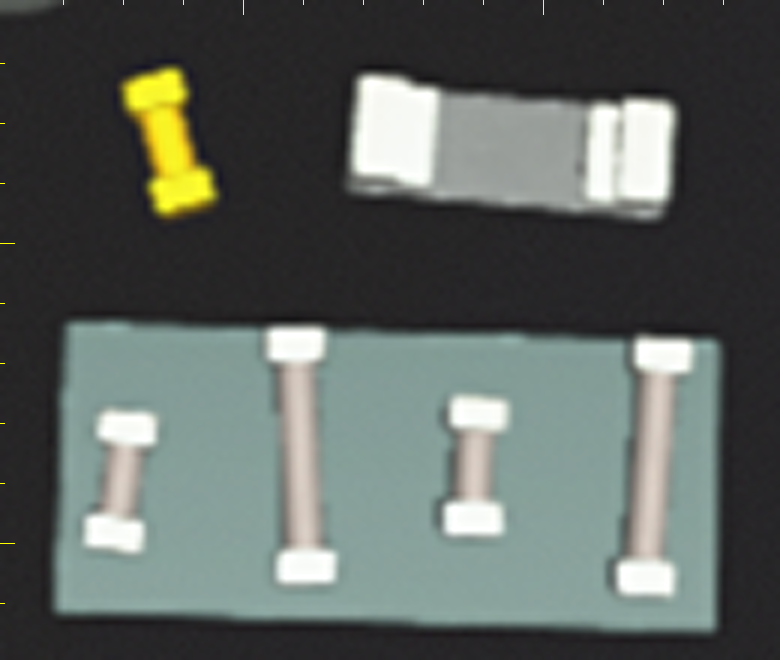

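View pics/t_case.png

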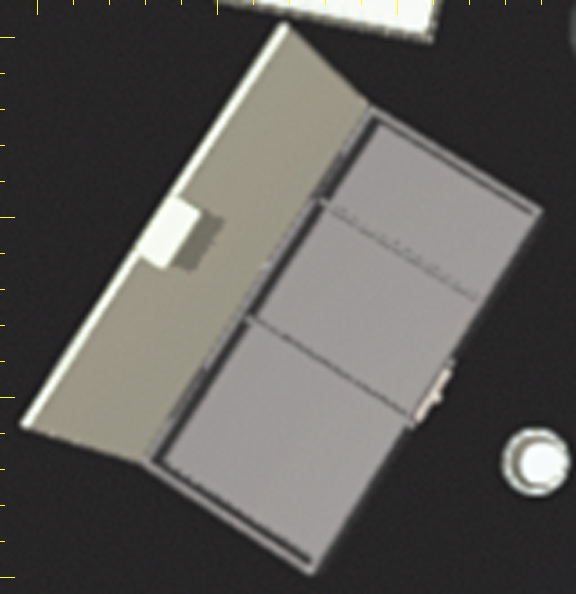

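View pics/s_mat.png

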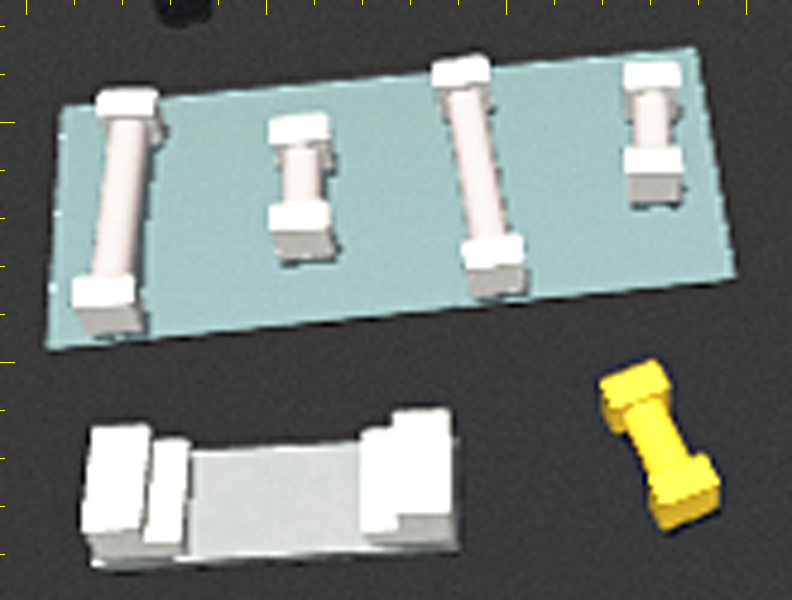

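View pics/s_case.png

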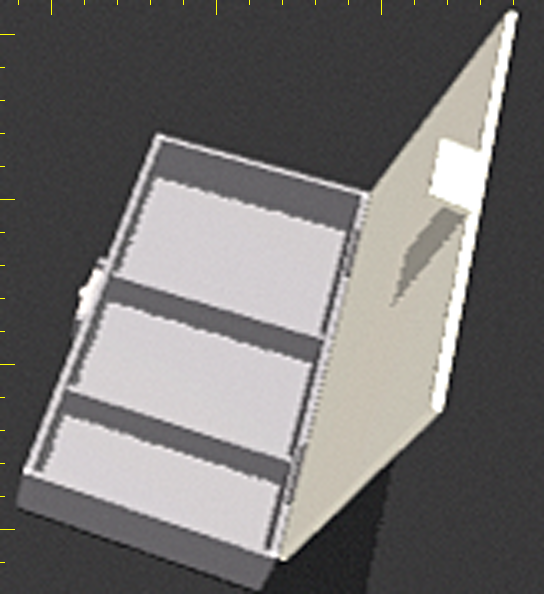

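```bash
cat > fit.py <<'E'
from h import *
from scipy.optimize import least_squares
def un(X,s,x0,y0): X=np.array(X,float); return (X+.5)/s-.5+np.array([x0,y0])
T=lambda X:un(X,6,260,160); S=lambda X:un(X,4.8,145,175)
TC=lambda X:un(X,3.6,90,140); SC=lambda X:un(X,3.3,335,90)
def rot(a): c,s=np.cos(a),np.sin(a); return np.array([[c,-s,0],[s,c,0],[0,0,1]])
def fit(obs,p0,model=lambda P,p:P):
    def res(p):
        r=[]
        for n,P,uv in obs:
            W=(model(np.array(P,float),p)/1000)@rot(p[2]).T+[p[0],p[1],0]
            r.append((w2p(n,W)-uv).ravel())
        return np.concatenate(r)
    s=least_squares(res,p0,x_scale=[.01,.01,.01]+[5]*(len(p0)-3)); return s.x,np.sqrt(np.mean(s.fun**2))
if __name__=="__main__":
    g=[('top',[(25,80,38),(-25,80,38),(25,-56,38),(25,-80,38),(-25,-80,38),(-25,-56,38),(25,-41,23),(-25,-41,23),(25,41,23),(-25,41,23)],
     T([(360,75),(352,180),(622,100),(675,102),(665,205),(618,200),(592,104),(587,200),(440,88),(432,187)])),
     ('scene',[(-25,-80,38),(-25,-56,38),(25,-80,38),(25,-56,38),(-25,56,38),(-25,80,38),(25,80,38),(25,56,38)],
     S([(93,427),(150,425),(84,530),(140,533),(393,410),(452,410),(450,515),(393,517)]))]
    print('gauge',fit(g,[.5,-.15,0])); print([fit([o],[.5,-.15,0]) for o in g])
    c=[('top',[(-87.5,-181,45),(-87.5,181,45),(87.5,181,45),(87.5,-181,45)],TC([(542,210),(313,573),(150,460),(370,107)])),
     ('scene',[(-87.5,181,45),(87.5,181,45),(-87.5,-181,45),(87.5,-181,45),(-87.5,-181,0),(87.5,-181,0)],SC([(157,137),(370,195),(25,470),(278,558),(18,507),(262,590)]))]
    print('case',fit(c,[.5,.3,1.])); print([fit([o],[.5,.3,1.]) for o in c])
    tops=[[(99,411),(157,412),(84,545),(143,551)],[(267,327),(325,327),(277,582),(336,583)],[(450,396),(508,399),(443,533),(503,536)],[(636,336),(693,341),(617,592),(674,597)]]
    scs=[[(624,65),(680,65),(625,178),(681,177)],[(432,62),(488,57),(468,270),(523,262)],[(270,118),(328,114),(271,236),(330,231)],[(100,92),(157,89),(75,305),(134,303)]]
    m=lambda P,p:P*[p[3]/2,14,1]
    for i in range(4):
        o=[('top',[(1,1,32),(1,-1,32),(-1,1,10),(-1,-1,10)],T(tops[i])),('scene',[(-1,-1,32),(-1,1,32),(1,-1,32),(1,1,32)],S(scs[i]))]
        print('col',i+1,fit(o,[.45,-.1,0,100],m),fit(o[1:],[.45,-.1,0,100],m)[0])
E
python3 fit.py
```

```text
gauge (array([ 0.65044761, -0.21654152, -0.09303497]), np.float64(0.6747805503402569))
[(array([ 0.64868343, -0.21566243, -0.08713406]), np.float64(0.5123594290295922)), (array([ 0.65162999, -0.2169457 , -0.09422643]), np.float64(0.5596976077271408))]
case (array([0.4935522 , 0.27518342, 1.0242921 ]), np.float64(0.6677160744579376))
[(array([0.49247957, 0.27441602, 1.02574105]), np.float64(0.7976725950662542)), (array([0.49413858, 0.27553332, 1.02228087]), np.float64(0.46993081534542896))]
col 1 (array([ 4.76747606e-01, -1.54177207e-02, -1.29968541e-01,  7.02118281e+01]), np.float64(0.65714272100662)) [ 4.78610903e-01 -1.64829607e-02 -1.45712070e-01  7.18434341e+01]
col 2 (array([ 4.88709185e-01, -1.06939594e-01,  3.61430087e-02,  1.29830827e+02]), np.float64(0.3767058387762428)) [ 4.89499310e-01 -1.07408072e-01  3.40424960e-02  1.30305869e+02]
col 3 (array([ 4.83678233e-01, -1.95881179e-01, -3.89204508e-02,  7.05701828e+01]), np.float64(0.5284958148409582)) [ 4.85166621e-01 -1.96055062e-01 -4.09085977e-02  7.26049304e+01]
col 4 (array([ 4.82623276e-01, -2.86808674e-01, -8.17693552e-02,  1.29750597e+02]), np.float64(0.31752759832952776)) [ 4.83561825e-01 -2.86420226e-01 -8.85005314e-02  1.29396988e+02]
```

```bash
cat >> h.py <<'E'
GA=(0.6504,-0.2165,-0.0915); CA=np.array([.4935,.2752]); CY=1.0240
OFF=0.010
def quat(a): return (R.from_euler('z',a)*R.from_euler('x',np.pi)).as_quat()
def best(pos,a):
    q0=np.array(manip.current_q()); o=[]
    for k in (-1,0,1):
        aa=a+k*np.pi
        try: q=manip.solve_ik(pos,quat(aa))
        except Exception: q=None
        if q is not None: o.append((np.abs(np.array(q)-q0).max(),aa,np.array(q)))
    o.sort(key=lambda t:t[0]); return o[0]
def go(pos,a):
    d,aa,q=best(pos,a); manip.move_pose(list(pos),quat(aa)); return aa
def line(pos,vel=.15): manip.servo_line(list(pos),vel=vel)
def st(tag=''):
    print(tag,'t=%.1f'%manip.current_clock(),'p',np.round(manip.current_tool_pos(),4),'F',np.round(manip.current_force(),1),'gap %.4f'%manip.current_finger_gap())
def casep(x,y,z): # mm in case frame
    c,s=np.cos(CY),np.sin(CY); return np.array([CA[0]+(c*x-s*y)/1e3,CA[1]+(s*x+c*y)/1e3,z])
E
python3 - <<'E'
from h import *
st()
x,y,yaw=.4767,-.0154,-.130
go([x,y,.12],yaw+np.pi/2); st('above')
line([x,y,.018-OFF],.12); st('down')
effector.close(40); st('closed')
crop('scene','pics/p1.png',145,100,345,300,3)
E
```

```text
t=0.1 p [ 0.1793 -0.6241  0.2258] F [ 0.5 -0.2 -0.1] gap 0.0917
above t=2.5 p [ 0.477  -0.0165  0.12  ] F [0.3 0.5 0. ] gap 0.0918
down t=3.6 p [ 0.4772 -0.0152  0.0085] F [-0.1  0.   0.8] gap 0.0918
closed t=4.8 p [ 0.4767 -0.0154  0.008 ] F [-0.3  1.   0.1] gap 0.0190
```

View pics/p1.png

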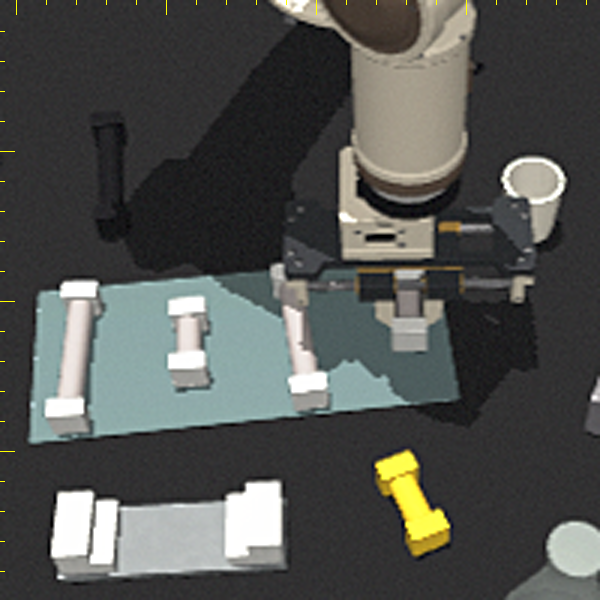

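```bash
cat >> h.py <<'E'
def gauge(L):
    z={70:.022,100:.037,130:.052}[L]
    p=np.array(manip.current_tool_pos())
    line([p[0],p[1],.13],.2); st('lifted')
    go([GA[0],GA[1],.13],GA[2])
    line([GA[0],GA[1],z-OFF+.012],.15); st('near')
    line([GA[0],GA[1],z-OFF-.0005],.04); st('laid')
    effector.open_jaws(); manip.sleep(.3); st('open')
def place(xc,yc):
    p=np.array(manip.current_tool_pos())
    line([p[0],p[1],.13],.2); st('lifted')
    t=casep(xc,yc,.16); m=t.copy()
    go(t,CY); st('over')
    line(casep(xc,yc,.019-OFF+.012),.15)
    line(casep(xc,yc,.019-OFF),.04); st('laid')
    effector.open_jaws(); manip.sleep(.2); st('open')
E
python3 - <<'E'
from h import *
gauge(70)
im=viewer.get_image('scene')[:,:,::-1]; crop('scene','pics/g1.png',120,150,320,320,3,im)
E
```

```text
lifted t=5.6 p [ 0.4759 -0.0159  0.1292] F [ 0.4 -0.  -1.3] gap 0.0190
near t=7.5 p [ 0.6513 -0.2164  0.025 ] F [ 0.8  0.1 -1.6] gap 0.0186
laid t=7.9 p [ 0.6509 -0.2168  0.012 ] F [-0.5  0.4  2.4] gap 0.0187
open t=9.4 p [ 0.6504 -0.2165  0.0115] F [-0.1  0.3  0. ] gap 0.0913
```

View pics/g1.png

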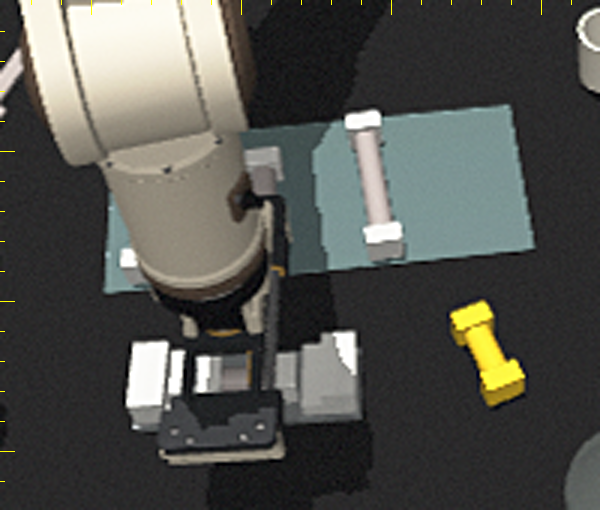

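```bash
python3 - <<'E'
from h import *
effector.close(40); st('grip')
place(-13,-134)
im=viewer.get_image('scene')[:,:,::-1]; crop('scene','pics/c1.png',330,60,530,270,2.8,im)
im=viewer.get_image('top')[:,:,::-1]; crop('top','pics/c1t.png',80,130,280,310,3,im)
E
```

```text
grip t=10.6 p [ 0.6505 -0.2165  0.0115] F [ 0.5 -1.  -0.1] gap 0.0190
lifted t=11.4 p [ 0.6494 -0.2167  0.1289] F [-0.6 -0.3 -1.5] gap 0.0185
over t=12.9 p [0.6023 0.1918 0.1595] F [ 0.   0.5 -1.4] gap 0.0186
laid t=14.4 p [0.601  0.1943 0.0088] F [-0.1  0.1 -1.5] gap 0.0190
open t=15.9 p [0.6012 0.1944 0.009 ] F [-0.3 -0.1 -0.2] gap 0.0919
```

View pics/c1.png

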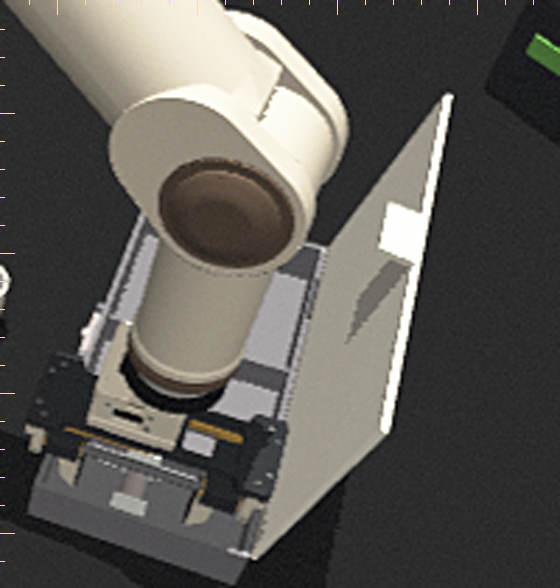

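View pics/c1t.png

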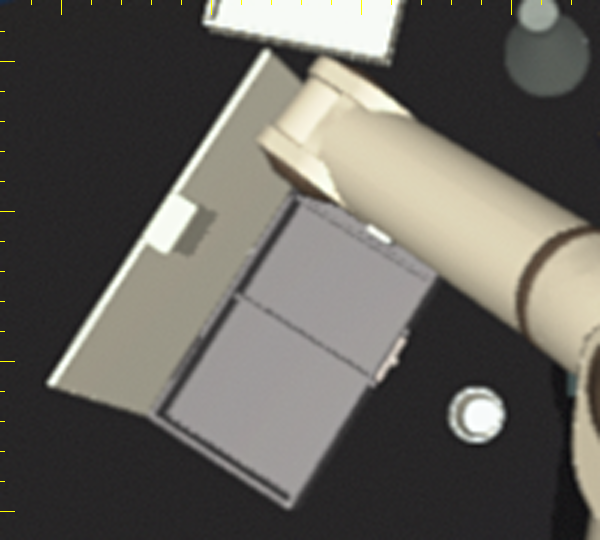

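```bash
python3 - <<'E'
from h import *
line(casep(-13,-134,.11),.2)
effector.close(20); 
go(casep(-45,-134,.11),CY+np.pi/2); st('rot')
line(casep(-45,-134,.013),.15); st('down')
line(casep(25,-134,.013),.06); st('pushed')
line(casep(15,-134,.013),.1); line(casep(15,-134,.16),.2)
effector.open_jaws()
go([.489,-.107,.2],.0345+np.pi/2); st('away')
im=viewer.get_image('scene')[:,:,::-1]; crop('scene','pics/c2.png',330,60,530,270,2.8,im)
im=viewer.get_image('top')[:,:,::-1]; crop('top','pics/c2t.png',150,160,250,240,6,im)
E
```

```text
rot t=19.3 p [0.5845 0.1673 0.11  ] F [-0.  -0.2 -0.6] gap 0.0001
down t=20.1 p [0.5851 0.1676 0.0136] F [-0.3 -0.6  0.4] gap 0.0006
pushed t=21.4 p [0.6209 0.2271 0.0128] F [0.4 0.8 0.3] gap 0.0005
away t=25.3 p [ 0.4899 -0.1054  0.2001] F [0.1 0.1 0.2] gap 0.0918
```

View pics/c2.png

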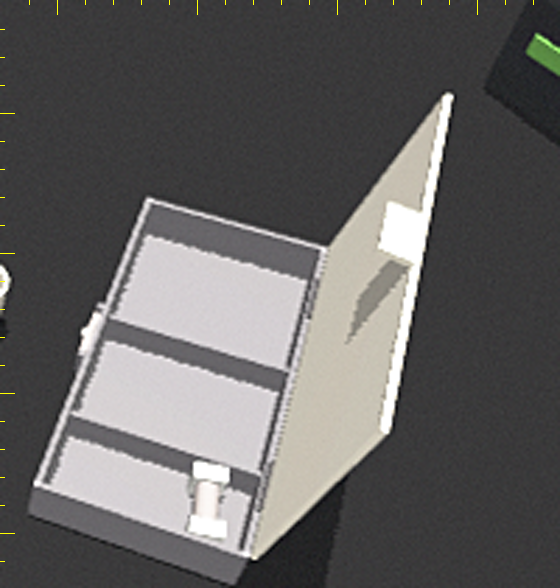

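View pics/c2t.png

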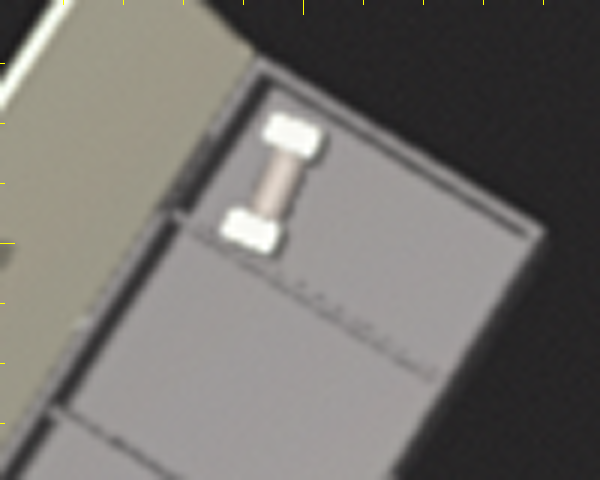

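```bash
cat >> h.py <<'E'
def w2case(P):
    d=np.atleast_2d(P)[:,:2]-CA; c,s=np.cos(CY),np.sin(CY)
    return np.c_[d[:,0]*c+d[:,1]*s,-d[:,0]*s+d[:,1]*c]*1e3
def uncrop(X,s,x0,y0): return (np.array(X,float)+.5)/s-.5+np.array([x0,y0])
E
python3 - <<'E'
from h import *
print(w2case(p2w('top',uncrop([(292,136),(250,230)],6,150,160),.033)))
print(w2case(p2w('scene',uncrop([(210,473),(207,529)],2.8,330,60),.033)))
im=viewer.get_image('top')[:,:,::-1]; crop('top','pics/m2.png',260,160,390,270,6,im)
im=viewer.get_image('scene')[:,:,::-1]; crop('scene','pics/m2s.png',145,175,310,300,4.8,im)
E
```

```text
[[  52.75494017 -153.83535087]
 [  44.48746695 -100.8681075 ]]
[[  42.30094874 -106.25509538]
 [  51.96569857 -160.35861496]]
```

View pics/m2.png

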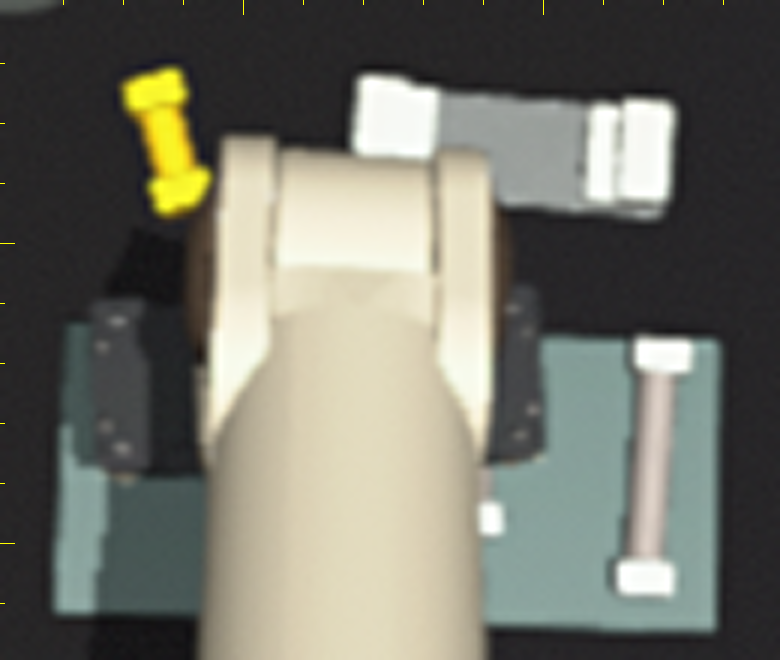

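View pics/m2s.png

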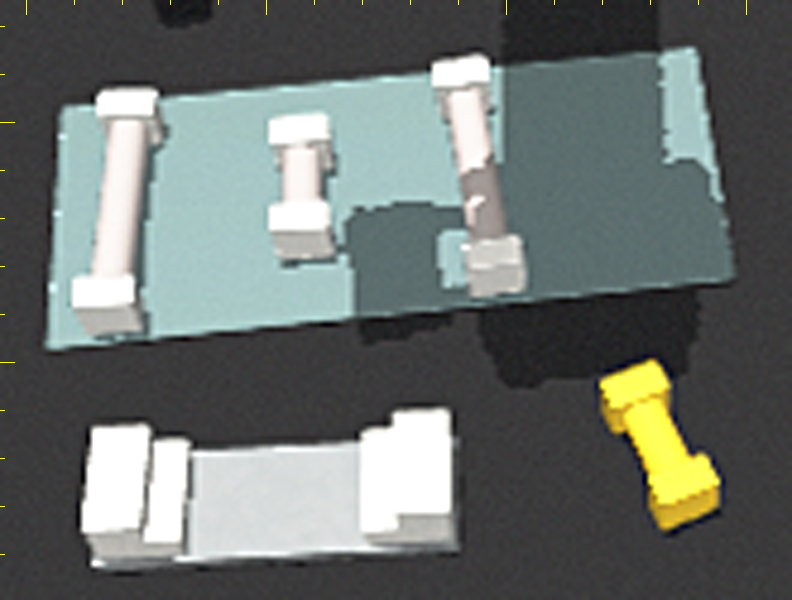

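```bash
python3 - <<'E'
from h import *
x,y,yaw=.4887,-.1069,.036
go([x,y,.12],yaw+np.pi/2)
line([x,y,.018-OFF],.15); effector.close(40); st('closed')
gauge(130)
im=viewer.get_image('scene')[:,:,::-1]; crop('scene','pics/g2.png',120,150,320,320,3,im)
E
```

```text
closed t=28.0 p [ 0.4887 -0.1069  0.008 ] F [-0.2 -0.1 -0.9] gap 0.0193
lifted t=28.7 p [ 0.4877 -0.107   0.1292] F [ 0.9  0.7 -1.3] gap 0.0187
near t=30.6 p [ 0.6505 -0.2173  0.0545] F [ 0.1  0.8 -1.6] gap 0.0190
laid t=31.0 p [ 0.651  -0.2166  0.0421] F [ 0.1 -0.1  2.4] gap 0.0188
open t=32.5 p [ 0.6504 -0.2165  0.0415] F [-0.1  0.2  0.2] gap 0.0915
```

View pics/g2.png

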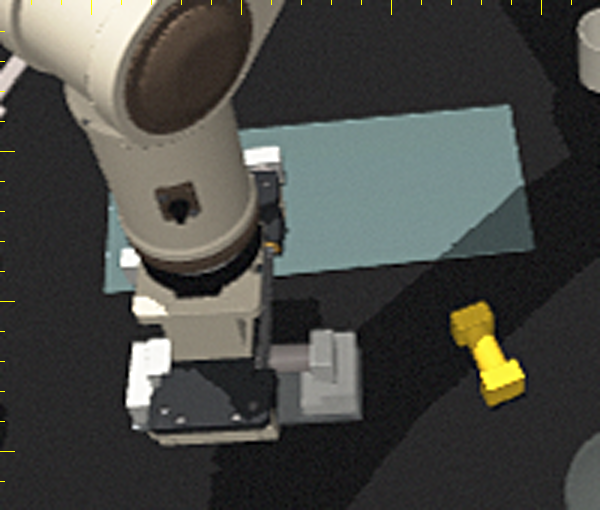

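```bash
python3 - <<'E'
from h import *
effector.close(40); st('grip')
place(-13,104)
line(casep(-13,104,.11),.2)
effector.close(20)
go(casep(-45,104,.11),CY+np.pi/2); st('rot')
line(casep(-45,104,.013),.15); st('down')
line(casep(25,104,.013),.06); st('pushed')
line(casep(15,104,.013),.1); line(casep(15,104,.16),.2)
effector.open_jaws()
go([.484,-.196,.2],-.039+np.pi/2); st('away')
im=viewer.get_image('scene')[:,:,::-1]; crop('scene','pics/c3.png',330,60,530,270,2.8,im)
crop('scene','pics/m3s.png',145,175,310,300,4.8,im)
im=viewer.get_image('top')[:,:,::-1]; crop('top','pics/c3t.png',120,160,250,300,4.2,im)
E
```

```text
grip t=33.7 p [ 0.6505 -0.2165  0.0415] F [-0.4  0.8 -0.7] gap 0.0192
lifted t=34.3 p [ 0.6501 -0.2158  0.1293] F [-1.3  0.5 -1.8] gap 0.0189
over t=36.5 p [0.3989 0.3174 0.1601] F [-0.5  0.2 -1.1] gap 0.0189
laid t=38.0 p [0.3977 0.3181 0.0088] F [-0.6 -0.5 -1.5] gap 0.0187
open t=39.4 p [0.3979 0.3182 0.009 ] F [ 1.3 -0.4 -0.8] gap 0.0919
rot t=42.7 p [0.3813 0.2908 0.11  ] F [0.6 0.3 0.8] gap 0.0006
down t=43.5 p [0.3817 0.291  0.0133] F [-0.  -0.  -0.2] gap 0.0002
pushed t=44.8 p [0.4178 0.3509 0.013 ] F [-0.4 -0.2  0. ] gap 0.0001
away t=49.4 p [ 0.4846 -0.1943  0.1997] F [0.3 0.2 0. ] gap 0.0917
```

View pics/c3.png

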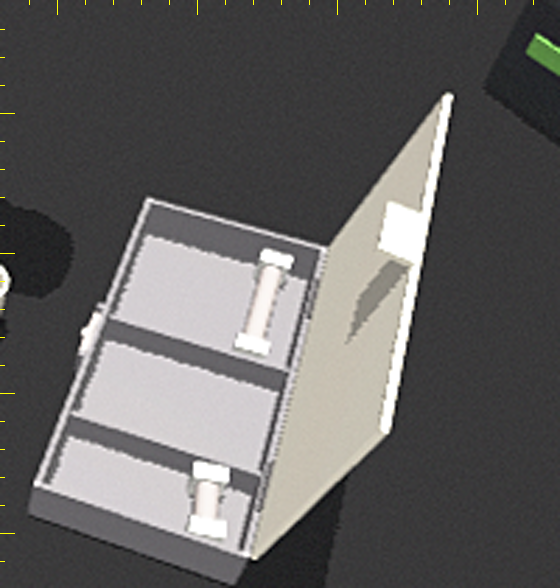

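View pics/c3t.png

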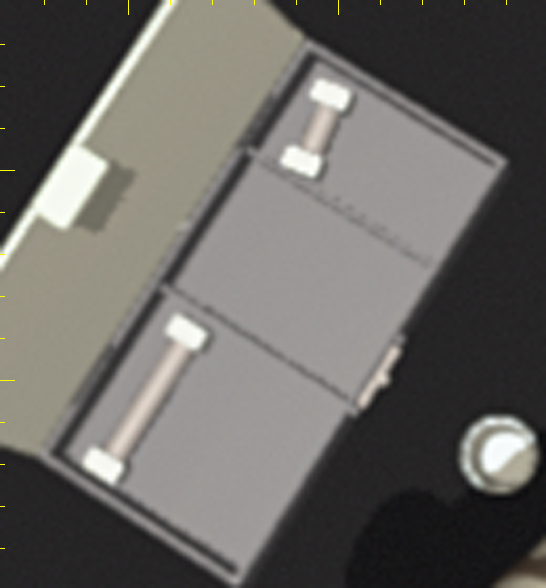

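View pics/m3s.png

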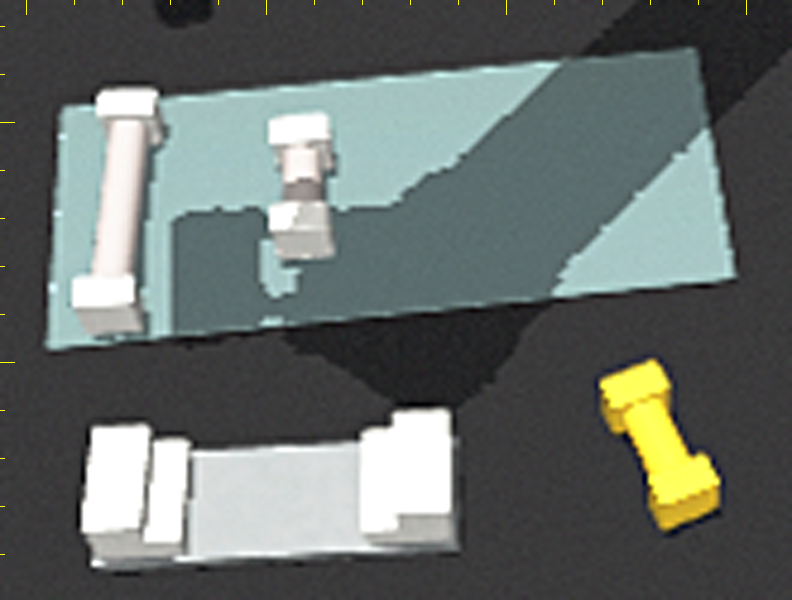

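```bash
python3 - <<'E'
from h import *
x,y,yaw=.4842,-.196,-.039
go([x,y,.12],yaw+np.pi/2)
line([x,y,.018-OFF],.15); effector.close(40); st('closed')
gauge(70)
im=viewer.get_image('scene')[:,:,::-1]; crop('scene','pics/g3.png',120,150,320,320,3,im)
effector.close(40); st('grip')
place(-15,-134)
line(casep(-15,-134,.16),.2)
go([.4826,-.2868,.2],-.082+np.pi/2); st('away')
im=viewer.get_image('scene')[:,:,::-1]; crop('scene','pics/c4.png',330,60,530,270,2.8,im)
crop('scene','pics/m4s.png',145,175,310,300,4.8,im)
E
```

```text
closed t=52.0 p [ 0.4842 -0.1961  0.008 ] F [-0.2 -0.4 -0.6] gap 0.0190
lifted t=52.7 p [ 0.4837 -0.1953  0.1292] F [-1.2 -0.2 -1.8] gap 0.0189
near t=54.7 p [ 0.6512 -0.2169  0.025 ] F [ 0.6  0.  -2.2] gap 0.0187
laid t=55.1 p [ 0.651  -0.2166  0.012 ] F [ 0.1 -0.5  1.9] gap 0.0191
open t=56.7 p [ 0.6504 -0.2165  0.0115] F [ 0.   0.5 -0.8] gap 0.0916
grip t=57.9 p [ 0.6504 -0.2165  0.0115] F [ 0.4 -0.  -0.2] gap 0.0189
lifted t=58.6 p [ 0.6496 -0.2159  0.1289] F [ 0.6 -0.3 -1.5] gap 0.0188
over t=60.1 p [0.601  0.19   0.1599] F [ 0.2 -0.7 -1.4] gap 0.0191
laid t=61.6 p [0.5999 0.1927 0.0088] F [-0.2  0.2 -1.2] gap 0.0190
open t=63.1 p [0.6001 0.1927 0.009 ] F [-1.1 -0.5  0.3] gap 0.0917
away t=65.8 p [ 0.4833 -0.2856  0.1997] F [-0.4  0.3  0.3] gap 0.0921
```

View pics/g3.png

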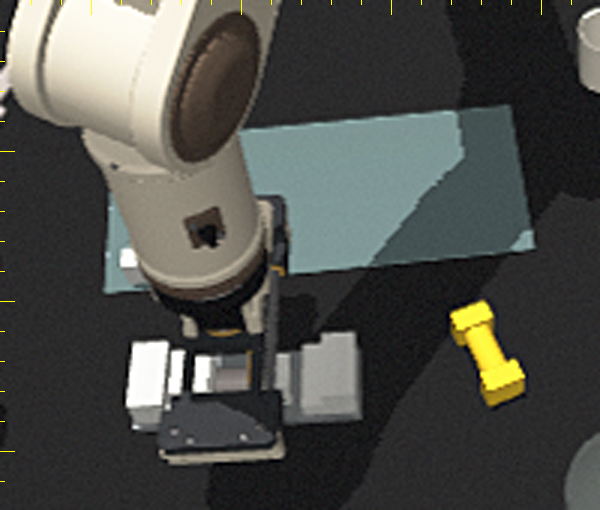

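View pics/c4.png

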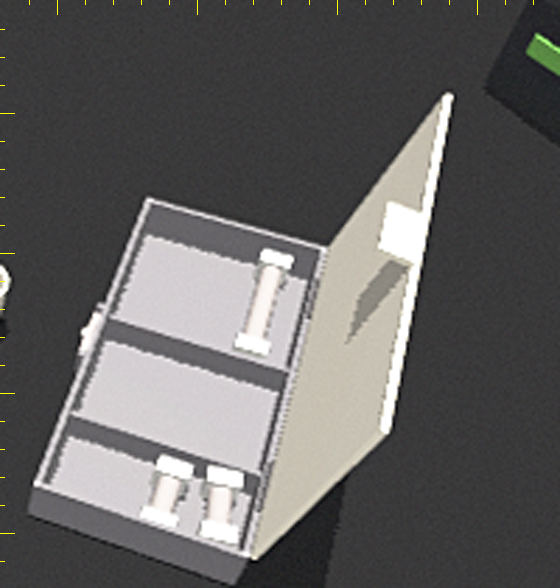

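View pics/m4s.png

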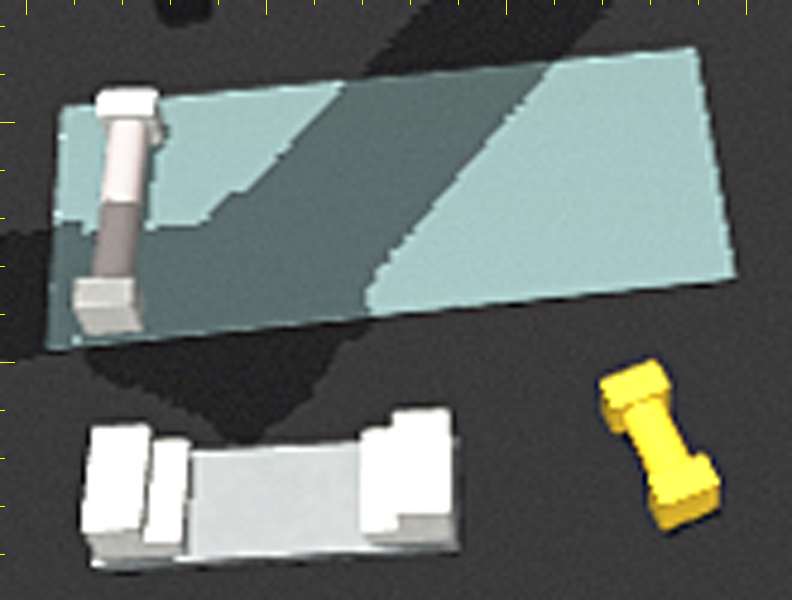

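Columns 1–3 are where they should be, and column 4 has not moved. Now column 4.

```bash
python3 - <<'E'
from h import *
x,y,yaw=.4827,-.2867,-.083
go([x,y,.12],yaw+np.pi/2)
line([x,y,.018-OFF],.15); effector.close(40); st('closed')
gauge(130)
im=viewer.get_image('scene')[:,:,::-1]; crop('scene','pics/g4.png',120,150,320,320,3,im)
effector.close(40); st('grip')
place(-15,104)
line(casep(-15,104,.16),.2)
effector.close(20)
line(casep(-150,104,.25),.3); st('away')
im=viewer.get_image('scene')[:,:,::-1]; crop('scene','pics/c5.png',330,60,530,270,2.8,im)
im=viewer.get_image('top')[:,:,::-1]; crop('top','pics/c5t.png',80,130,280,310,3,im)
E
```

```text
closed t=68.3 p [ 0.4827 -0.2868  0.008 ] F [ 0.3  0.3 -0.5] gap 0.0186
lifted t=69.0 p [ 0.4819 -0.286   0.129 ] F [-0.1 -0.6 -2.7] gap 0.0189
near t=71.1 p [ 0.6507 -0.2172  0.0545] F [ 1.1  0.1 -1.3] gap 0.0191
laid t=71.6 p [ 0.651  -0.2166  0.042 ] F [-0.4  0.5  0.4] gap 0.0187
open t=73.1 p [ 0.6504 -0.2165  0.0415] F [1.1 0.3 0.3] gap 0.0918
grip t=74.3 p [ 0.6505 -0.2165  0.0415] F [ 0.7 -0.6 -0.2] gap 0.0193
lifted t=74.9 p [ 0.6499 -0.2159  0.1292] F [ 0.1  0.7 -3. ] gap 0.0188
over t=77.0 p [0.3979 0.3155 0.16  ] F [ 0.3  1.1 -2.2] gap 0.0187
laid t=78.5 p [0.3967 0.3164 0.0088] F [ 1.2 -0.3 -2.6] gap 0.0193
open t=80.0 p [0.397  0.3167 0.009 ] F [-1.  -0.8 -0.3] gap 0.0918
away t=83.0 p [0.327  0.2021 0.2502] F [ 0.3  0.5 -0. ] gap 0.0006
```

View pics/c5.png

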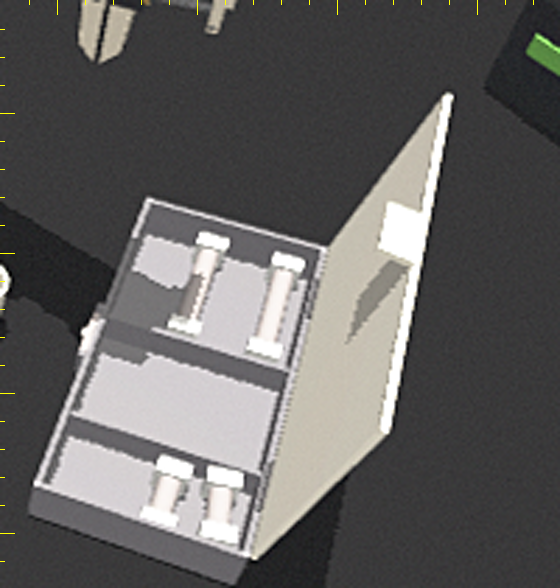

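View pics/c5t.png

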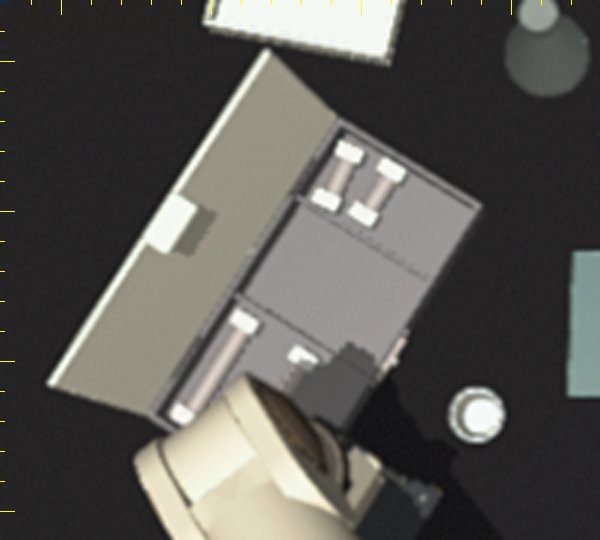

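View pics/g4.png

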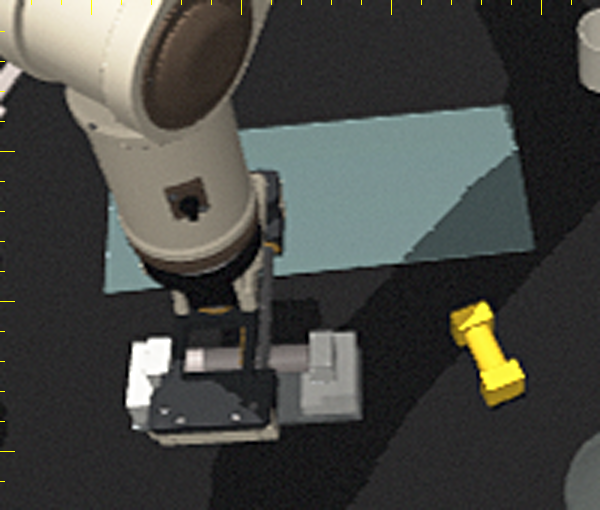

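```bash
cat >> h.py <<'E'
def lidang(n,uv,y):
    from scipy.optimize import minimize_scalar
    f=lambda a:np.linalg.norm(w2p(n,casep(87.5-195*np.cos(a),y,.045+.195*np.sin(a)))[0]-uv)
    r=minimize_scalar(f,bounds=(0,1.9),method='bounded'); return r.x,r.fun
E
python3 - <<'E'
from h import *
for X,y in (((448,95),181),((386,432),-181)): print(lidang('scene',uncrop(X,2.8,330,60),y))
for X,y in (((50,383),181),((266,50),-181)): print(lidang('top',uncrop(X,3,80,130),y))
for p in (casep(155,0,.33),casep(155,0,.21),casep(0,0,.2),casep(-95,0,.05)):
    print(best(p,CY+np.pi/2)[1], np.round(best(p,CY+np.pi/2)[2],2))
E
```

```text
(np.float64(1.752407506075783), np.float64(1.1474162461770259))
(np.float64(1.7522973341336499), np.float64(0.7093080242947195))
(np.float64(1.7636466548005387), np.float64(0.12136931138062006))
(np.float64(1.7623089535886982), np.float64(0.9456234989182238))
-0.5467963267948965 [-1.09  0.58  0.72  1.29 -0.37  1.4  -0.94]
-0.5467963267948965 [-1.12  0.68  0.74  1.44 -0.47  1.2  -0.86]
-0.5467963267948965 [-1.1   0.41  0.7   1.83 -0.31  1.01 -0.83]
-0.5467963267948965 [-0.96  0.52  0.6   2.11 -0.48  0.65 -0.57]
```

```bash
python3 - <<'E'
from h import *
st()
line(np.append(manip.current_tool_pos()[:2],.34),.25)
go(casep(155,0,.34),CY+np.pi/2); st('behind')
line(casep(155,0,.21),.15); st('down')
line(casep(120,0,.21),.1); st('120')
crop('scene','pics/l1.png',330,30,530,250,2.7)
E
```

```text
t=83.1 p [0.3269 0.202  0.2494] F [ 0.1 -0.1 -0.7] gap 0.0004
behind t=84.8 p [0.5738 0.4067 0.3392] F [-0.4  0.1  0. ] gap 0.0003
down t=85.9 p [0.5748 0.4079 0.2114] F [-0.3 -0.7  1.7] gap 0.0007
120 t=86.4 p [0.5562 0.3781 0.2109] F [ 0.4 -0.2  0.9] gap 0.0006
```

View pics/l1.png

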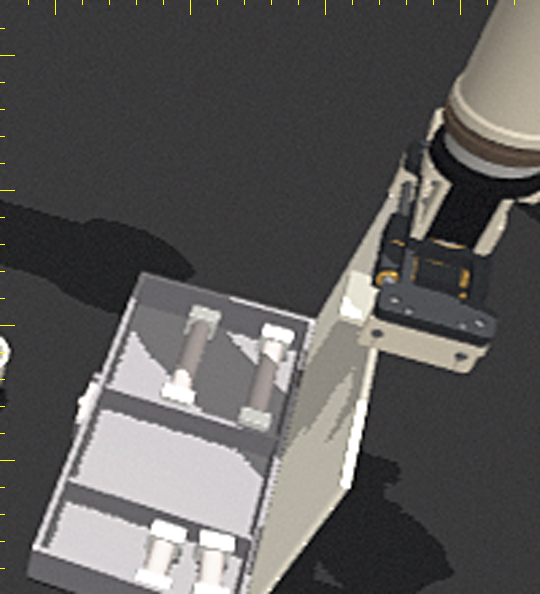

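```bash
python3 - <<'E'
from h import *
for x in (105,90): line(casep(x,0,.21),.1); st(x)
for a in np.radians([80,70,60,50,40]):
    r=170; line(casep(87.5-r*np.cos(a)+9.5,0,.048+.006*np.cos(a)+r/1e3*np.sin(a)),.08); st('%.0f'%np.degrees(a))
crop('scene','pics/l2.png',330,30,530,250,2.7)
E
```

```text
105 t=86.7 p [0.5482 0.3648 0.21  ] F [ 0.9  0.3 -0.2] gap 0.0004
90 t=87.0 p [0.5403 0.352  0.21  ] F [0.3 0.6 0.1] gap 0.0003
80 t=87.5 p [0.5286 0.3325 0.2169] F [ 0.3  1.1 -0.1] gap 0.0004
70 t=88.0 p [0.5136 0.3084 0.2098] F [ 0.4 -0.   0.6] gap 0.0003
60 t=88.5 p [0.4998 0.2855 0.1983] F [-0.2  0.3 -0.2] gap 0.0003
50 t=89.0 p [0.4871 0.2648 0.1821] F [-0.2 -0.3 -0.2] gap 0.0008
40 t=89.5 p [0.476  0.2466 0.1617] F [-0.  -0.1  0.8] gap 0.0002
```

View pics/l2.png

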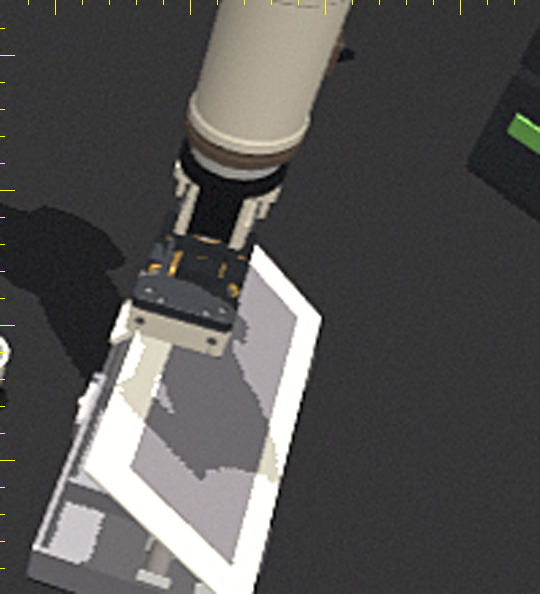

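```bash
python3 - <<'E'
from h import *
for a,r in zip(np.radians([30,20,12,7]),(172,174,177,180)):
    line(casep(87.5-r*np.cos(a)+9.5,0,.048+.006*np.cos(a)+r/1e3*np.sin(a)),.06); st('%.0f'%np.degrees(a))
z=manip.current_tool_pos()[2]
while z>.0475:
    z-=.002; line(casep(-84,0,z),.03); f=manip.current_force()[2]; print(round(z,4),round(f,1),round(manip.current_tool_pos()[2],4))
    if f>35: break
manip.sleep(.3); st('pressed')
E
```

```text
30 t=90.2 p [0.4664 0.2306 0.1391] F [ 0.8 -0.4 -0.2] gap 0.0000
20 t=90.9 p [0.4588 0.2182 0.113 ] F [-0.2  0.   0.1] gap 0.0008
12 t=91.4 p [0.4537 0.2098 0.0904] F [-0.5  0.8  0.1] gap 0.0003
7 t=91.8 p [0.4506 0.205  0.0755] F [-0.6  0.2 -0.8] gap 0.0004
0.0735 0.3 0.0734
0.0715 -1.0 0.0714
0.0695 0.6 0.0693
0.0675 0.0 0.0673
0.0655 1.9 0.0655
0.0635 1.1 0.0634
0.0615 0.8 0.0613
0.0595 0.3 0.0593
0.0575 -0.1 0.0572
0.0555 -0.8 0.0553
0.0535 0.2 0.0533
0.0515 0.5 0.0514
0.0495 20.1 0.0509
0.0475 41.9 0.0505
pressed t=95.6 p [0.45   0.2035 0.0505] F [-10.4  -4.6  41.3] gap 0.0002
```

```bash
python3 - <<'E'
from h import *
line(casep(-84,0,.15),.15); st()
go([.35,0,.3],0); st()
im=viewer.get_image('scene')[:,:,::-1]; crop('scene','pics/f1.png',330,90,500,270,3.2,im)
cv2.imwrite('pics/f_s.png',im); cv2.imwrite('pics/f_t.png',viewer.get_image('top')[:,:,::-1])
for y in(181,-181):
  for a in(0,.09): print(y,a,(w2p('scene',casep(87.5-195*np.cos(a),y,.051+.195*np.sin(a)))-[330,90]+.5)*3.2-.5)
E
```

```text
t=96.5 p [0.4491 0.2034 0.1492] F [-0.2  0.6 -0.3] gap 0.0006
 t=97.5 p [0.35   0.0008 0.2996] F [-0.3 -0.4  0. ] gap 0.0004
181 0 [[146.43908014 117.637503  ]]
181 0.09 [[151.23257081 102.49290849]]
-181 0 [[ 14.265782   444.04368666]]
-181 0.09 [[ 18.03405072 430.73718501]]
```

View pics/f1.png

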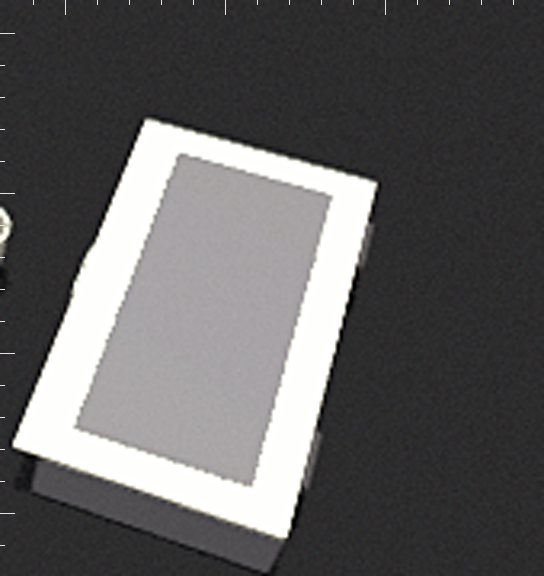

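View pics/f_s.png

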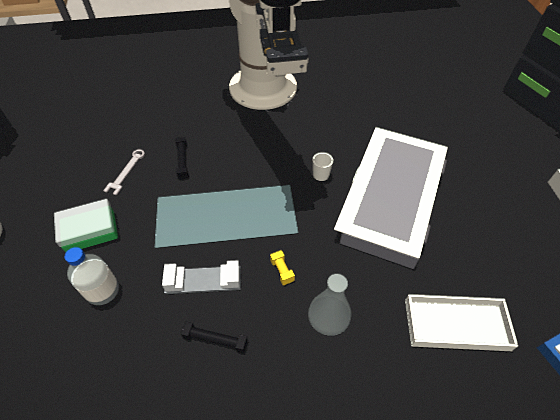

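View pics/f_t.png

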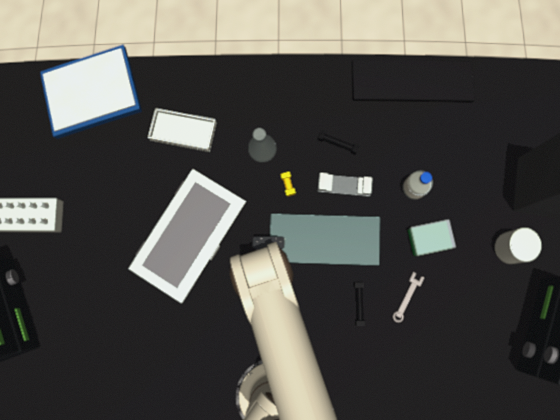

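The front corners of the lid are at (146,119) and (14,445) in the crop. That matches the prediction for angle 0, (146,118) and (14,444), and not the one for 0.09 rad. The mat is clear and nothing else on the bench has moved.

```bash
python3 - <<'E'
from h import *
manip.hand_in(); st('handed in')
E
```

```text
the job is handed in; nothing more can be done
the job is handed in; nothing more can be done
```

The job is finished and handed in at about 98 s: all four columns are stowed and the case lid is shut.

- **Gauging:** I laid each column in the step gauge and released it, working left to right. The height at which each one came to rest gave 70, 130, 70 and 130 mm, which agreed with the camera measurements.
- **Stowing:** The two 70 mm columns lie flat in the narrowest bay and the two 130 mm columns in the widest. I pushed the first column in each bay sideways to make room for the second, so those two lie slightly askew. I last saw the columns before closing the lid. In those views all four were in their bays, though the arm partly hid the last one in the top view.
- **Lid:** I pressed it down until it stopped hard at its shut height. Afterwards its front corners matched the predicted shut position to within a pixel. I did not see the catch's 8 N peak in the force readings, probably because I pressed in 2 mm steps.
- **Other checks:** The last press on the lid reached about 42 N at the fingertips. That is above the 40 N limit set for the arm and gripper body, but I believe only the fingertips touched. The other things on the bench look unmoved in the last pictures, and I saw no sign of a column being knocked aside during the run.

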